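Load the vial reader and hold its cam lift at the crest

ROBOT

A 6-joint arm with a two-finger parallel gripper is mounted at the origin on a cart in front of the work surface, level with it; the furniture and walls round the work are solid. World frame = base frame: x ahead of the robot, y to its left, z up, the work surface at z = 0. Lengths are in mm, angles in rad, forces in N, time in s.
With the tool pointing down it reaches from about 425 to 1125 mm from the base axis. Payload 14.9 kg.
Tool frame: the origin (TCP) lies at the very end of the fingers, on their centre line; the grasp point (between the pads) lies 19 mm behind it (manip.grip_depth is the distance from the TCP to the grasp point, in mm); z points along the fingers, y is the line along which they close (so a half turn about z gives the same grasp; the last joint's range is limited). The gripper opens to 91 mm and grips with 3 to 60 N. Pads are 32 mm wide; open, the fingers measure 118 mm over their backs; the gripper's body (76 mm by 178 mm) begins 60 mm behind the grasp point.
Start: joints at [-1.295, 0.379, 1.734, -0, 1.028, -0.033], TCP at [212.737, -666.904, 213.932] pointing down, gripper open.
Joint ranges: [-2.77, 2.77], [-0.74, 2.19], [0, 2.66], [-1.06, 4.2], [0.31, 2.87], [-3.08, 3.08]. Speed limits (rad/s): [1.89, 1.89, 2.39, 3.14, 3.14, 3.14].

INTERFACE

Orientations are given as a rotation vector (axis times angle).
In Python, from rig import manip gives the robot as it stands. The module is installed in compiled form; this text tells all that it offers.
- The arm moves only by the shell command python3 -m creep 'ROWS' [FORCE]. ROWS is a JSON object of lists of equal length, an entry for each row: "jaw": the finger opening in mm, from 0 to 91.2; "dp": the shift along the world's x, y, z in units of 60 mm (1.0 is 60 mm), a list of three; "spin": the turn about the world's z in units of 10 degrees (1.0 is 10 degrees). A call has 1 to 5 rows; each row shifts and turns the commanded pose from where the row before left it; what a row does not reach is not made up. A row lasts 1/8 s, in which the tool goes at most 62.5 mm and 10.7 degrees, less where a joint would pass 70% of its speed; a pose out of reach is approached as far as the arm can. A call is refused whole if a number of a shift passes 1 or a number of a turn 1, either way. A call with a gripper value outside its range is refused whole. The fingers move at their own pace and stop on an object; FORCE is the grip in N (left out, the last holds). Time passes only in rows, so rows that do not move let the fingers close. It gives the time, the measured TCP pose, the force, the opening and the grip force at its end, in the units of the state.
- manip.get_state(): the state, without advancing time (a new reading comes with each control period).
- manip.read_camera(name): name is "side" or "top" or "wrist"; returns (picture, depth): 400x640x3 uint8, red, green, blue; 400x640 float32, mm along the optical axis (not along the pixel's ray), 0 where there is no reading.
- manip.camera_info(name): a dict with "intrinsics" (3x3 intrinsics, pixels), "D" ([k1, k2, p1, p2, k3] as OpenCV has them; the pictures are not rectified), "rvec" (rotation vector, rad) and "tvec" (3), from world to camera coordinates, as OpenCV has them; the wrist camera has in their place "tool_from_camera" (4x4, takes a point from camera to tool coordinates, whose origin is the TCP and whose axes are the flange's). Camera axes: x right, y down, z forward; pixel columns grow to the right and rows downward; lengths in mm; the calibration is good to about 2 mm. A picture is of the moment at which its call begins: read the wrist's pose just before it. camera_info takes no time and is no camera call.
- manip.finish_job(): hands the job in; it is judged then, once.
Trained networks look in the newest picture that a camera, given by its name, has taken for a name from the list of things; names that differ only in an ending like _2 or _b are one class to them, and where a whole thing is asked for, a point or a joint stands for the part that bears it (a point fixed in the world has none). Each returns a list of dicts, best first, with "score" (0 to 1); they miss things now and then, are a little off and sometimes report something else, mostly with a low value. They report only what shows in the picture. A call takes as long as a camera call.
- manip.boxes_of(query, camera): "box" ([left, top, right, bottom] in pixels, round what is visible of it).
- manip.outline_of(query, camera): "region" (400x640 bool, what is visible of it) and "box" ([left, top, right, bottom] in pixels, round what is visible of it).
- manip.place_of(query, camera): "location" ([column, row] in pixels: a listed point, or the origin of a listed thing).
The state is a dict: "time": time; "q": joint angles; "joint_velocities": joint speeds; "tau": joint torques, N m; "eef_pos": TCP position; "ee_rot": TCP orientation; "contact_force": force on the tool from outside, world axes, zero at the start; "torque": the same for the moment, N m; "gripper_width": finger opening in mm; "finger_force": force on a finger pad.
Only numpy, scipy, OpenCV 4.12 (cv2) and the standard library are available. Lean on these libraries where they do the work, as an engineer would, in place of code of your own. Each camera call takes 0.05 s, during which the arm holds its last target. There are 200 camera calls.

TASK

Put the red-capped vial back in the slot of the blue carrier that stands behind the red label, upright and fully down, and let go of it. Then swing the cam lever up by its orange handle until the carrier is at its highest lift, with the lever arm standing straight up, and hold it there: the lever springs back when let go, so finish while still holding the handle. Leave the other vials and things on the bench where they are.

Things in the scene. Friction and masses are not known exactly. Their poses are not given: they have to be found in the camera images.
- vial_red: loose glass vial with a RED cap, 27 mm diameter, 61 mm high, upright on the bench; origin at the centre of its underside, z up along the vial
- vial_black: loose vial of the same size with a black cap, standing on the bench near the red one (the two may be swapped); leave it alone
- vial_white: loose vial of the same size with a white cap, already in its own slot of the carrier; it must stay there
- station: fixed lift station, place and yaw vary; origin on the bench under the carrier's centre (lever down), x from label rail to reader, y along the slots, z up. Its frame, mm: base 150 wide in y; white reader head x 64..102, y +-62, to z 128; cheeks y +-67, to z 78; rail and labels at x -46, to z 70. The lever is outside the -y cheek; its axis is parallel to y at x 12, z 45
- carrier: blue block 46 (x) x 122 (y) x 30 mm, always level; three round sockets 40 mm apart along y, 30 mm diameter, chamfered, 20 mm deep. Origin 16 mm below the centre of its underside (45 mm above the bench, lever down); socket floors 26 mm, rims 46 mm above it. Rides on eccentrics: at lever angle q it is 12 sin q mm higher and 12(1 - cos q) mm towards station +x
- slot_red (a point): centre of the floor of the socket behind the RED label (71 mm above the bench), with the carrier down; this point stays when the carrier moves. The labels are 46 mm before their sockets in station -x, and are in a different order each time
- slot_white (a point): the same point of the socket behind the white label, where the white-capped vial stands
- slot_black (a point): the same point of the socket behind the black label; it stays empty
- lever (a joint): cam lever angle, rad: 0 = arm level, pointing along station -x; grows as the handle swings up; 1.571 = arm straight up, the crest, carrier highest; beyond it (stop at 2.2) the carrier sinks.  Spring and friction resist with about 0.9 N m near the crest (7 to 10 N at the handle); let go there it falls back below 1 rad; below 0.2 it stays put
- handle: orange round bar on the lever's outer side, 16 mm diameter, 56 mm long, parallel to station y, free 26 mm to either side of its origin. Origin: grip point, in station frame at y = -114 mm, x = 12 - 90 cos q mm, z = 45 + 90 sin q mm at lever angle q. Can be pinched from above across station x with the tool kept upright; the bar is a sleeve that spins freely on its pin
- bottle_amber: brown glass bottle, 53 mm diameter, 105 mm high, bystander; origin at the centre of its underside
- stapler: blue stapler, 34 x 135 x 47 mm, bystander; origin at the centre of its underside
- mug_1: white mug with dots, 82 x 114 x 91 mm, bystander; origin at the centre of its underside
- tape_1: roll of tape, 96 mm diameter, 25 mm high, bystander; origin at the centre of its underside

How it is judged (in metres and radians):
On the way, in this order (a step that is already met when the one before it is completed fails the run):
1. the red-capped vial stands upright, fully down and released in the red-labelled slot, the lever still down (y of vial_red in the frame of slot_red between -0.006 and 0.006 m and x of vial_red in the frame of carrier between -0.006 and 0.006 m and z of vial_red in the frame of carrier between 0.022 and 0.029 m and angle between vial_red's own z axis and vertical below 0.15 rad and contact force between the fingers and vial_red below 0.05 N and value of joint lever below 0.9 rad), for 0.2 s.
2. the lever is held at the crest by its handle (value of joint lever between 1.431 and 1.711 rad and contact force between the fingers and handle above 1 N), for 0.3 s.
At the end, for the whole second after the job is handed in: Lever within 0.14 rad of straight up, held by the fingers on the orange handle (over 1 N), arm off the carrier; red vial in the red slot, white one in its own: within 6 mm of the socket axis, 3 mm of its floor; red one upright to 0.15 rad, not touched (all of step 2 and contact force between the arm and carrier below 0.5 N and y of vial_red in the frame of slot_red between -0.006 and 0.006 m and x of vial_red in the frame of carrier between -0.006 and 0.006 m and z of vial_red in the frame of carrier between 0.022 and 0.029 m and angle between vial_red's own z axis and vertical below 0.15 rad and contact force between the fingers and vial_red below 0.05 N and y of vial_white in the frame of slot_white between -0.006 and 0.006 m and x of vial_white in the frame of carrier between -0.006 and 0.006 m and z of vial_white in the frame of carrier between 0.022 and 0.029 m); the arm keeps its last pose, push and grip.
It fails at once if the white-capped vial is pulled out of its slot (z of vial_white in the frame of carrier above 0.041 m).
It fails at once if the black-capped vial is disturbed (distance of vial_black from where it was at the start of the episode above 0.03 m or angle between vial_black's own z axis and vertical above 0.6 rad).
It fails at once if a bystander is disturbed (distance of any of bottle_amber, stapler, mug_1, tape_1 from where it was at the start of the episode above 0.03 m).
It also fails if it takes over 54 s, if anything falls off the work surface, if the arm or the gripper's body presses on something with over 40 N, if the wrist force passes 120 N, or if a joint passes its speed limit or range.

## Working session

There is one attempt and no reset: what is moved stays moved. The work goes in short steps, Python scripts to look and compute and a shell command to move; the robot and the scene stay as the last step left them, time stands still between calls to the robot, and variables do not carry over. Pictures are saved under pics/ and viewed, at most 10 in all, crops included, and the job is handed in when it is done.

```bash
mkdir -p pics; cat > h.py <<'E'
import numpy as np, cv2
from rig import manip
from scipy.spatial.transform import Rotation as R
def T_wc(cam, st=None):
    i=manip.camera_info(cam)
    if cam=="wrist":
        st=st or manip.get_state()
        T=np.eye(4);T[:3,:3]=R.from_rotvec(st["ee_rot"]).as_matrix();T[:3,3]=st["eef_pos"]
        return T@np.array(i["tool_from_camera"])
    T=np.eye(4);T[:3,:3]=cv2.Rodrigues(np.array(i["rvec"],float))[0];T[:3,3]=np.ravel(i["tvec"])
    return np.linalg.inv(T)
def ray(cam,uv,T):
    i=manip.camera_info(cam)
    p=cv2.undistortPoints(np.array(uv,float).reshape(-1,1,2),np.array(i["intrinsics"],float),np.array(i["D"],float)).reshape(-1,2)
    return np.c_[p,np.ones(len(p))]
def at_z(cam,uv,z,T):
    d=ray(cam,uv,T)@T[:3,:3].T;o=T[:3,3]
    return o+d*((z-o[2])/d[:,2])[:,None]
def cloud(cam,depth,mask,T):
    r,c=np.nonzero(mask&(depth>0))
    p=ray(cam,np.c_[c,r],T)*depth[r,c][:,None]
    return p@T[:3,:3].T+T[:3,3]
E
python3 - <<'E'
from h import *
for cam in ("top","side"):
    T=T_wc(cam);im,d=manip.read_camera(cam)
    cv2.imwrite(f"pics/{cam}.png",im[:,:,::-1]);np.savez(f"{cam}.npz",im=im,d=d)
    print(cam,T[:3,3].round())
    for q in ("vial_red","vial_black","vial_white","carrier","handle","slot_red","slot_white","slot_black","bottle_amber","stapler","mug_1","tape_1","station"):
        if q[:4]!="slot":
            for o in manip.outline_of(q,cam)[:2]:
                P=cloud(cam,d,o["region"],T)
                if len(P)<5: continue
                print(q,round(o["score"],2),np.round(o["box"]),"med",np.median(P,0).round(),"lo",np.percentile(P,3,axis=0).round(),"hi",np.percentile(P,97,axis=0).round())
        else:
            for o in manip.place_of(q,cam)[:2]: print(q,round(o["score"],2),o["location"],at_z(cam,[o["location"]],71,T).round(1))
E
```

```text
top [ 411.  194. 1280.]
vial_red 0.52 [237. 228. 249. 238.] med [493. 359.  58.] lo [483. 349.   1.] hi [506. 370.  64.]
vial_black 0.47 [371. 217. 384. 222.] med [519.  11.  60.] lo [514.  -3.  49.] hi [524.  24.  70.]
carrier 0.7 [338. 193. 390. 217.] med [566.  49.  90.] lo [542. -11.  68.] hi [590. 104.  96.]
carrier 0.24 [239. 226. 250. 239.] med [493. 357.  58.] lo [483. 349.   1.] hi [506. 370.  64.]
handle 0.47 [395. 233. 415. 236.] med [480. -64.  56.] lo [474. -90.  49.] hi [488. -38.  61.]
slot_white 0.57 [355.8, 136.0] [[748.6  57.2  71. ]]
slot_black 0.26 [311.0, 137.3] [[746.5 178.4  71. ]]
bottle_amber 0.71 [258. 141. 276. 164.] med [704. 300.  81.] lo [688. 279.  20.] hi [734. 323. 107.]
bottle_amber 0.66 [353. 218. 366. 222.] med [522.  51.  58.] lo [515.  34.  48.] hi [529.  65.  68.]
stapler 0.77 [190. 165. 224. 209.] med [628. 467.  42.] lo [574. 430.   2.] hi [682. 506.  49.]
mug_1 0.77 [287. 111. 334. 147.] med [769. 169.  56.] lo [734. 129.   1.] hi [811. 225.  92.]
mug_1 0.46 [396. 233. 415. 235.] med [480. -62.  56.] lo [475. -87.  49.] hi [488. -37.  61.]
ta
[... 826 characters left out ...]
[[448.5 129.   71. ]]
bottle_amber 0.88 [334. 153. 355. 197.] med [706. 287.  57.] lo [689. 278.   4.] hi [732. 312. 106.]
bottle_amber 0.35 [300. 203. 360. 293.] med [549. -12.  67.] lo [477. -86.  31.] hi [586. 103.  93.]
stapler 0.93 [270. 156. 317. 174.] med [630. 464.  28.] lo [574. 431.   2.] hi [687. 504.  48.]
mug_1 0.83 [364. 172. 408. 217.] med [774. 136.  71.] lo [736. 125.  13.] hi [812. 203.  91.]
tape_1 0.75 [390. 213. 438. 247.] med [762.  41.  17.] lo [723.  -2.   1.] hi [810.  84.  26.]
station 0.71 [291. 182. 396. 293.] med [586. -10.  57.] lo [483. -52.   6.] hi [662. 102. 129.]
station 0.36 [308. 202. 357. 245.] med [556.  22.  87.] lo [542. -14.  24.] hi [588. 112.  93.]
```

View pics/top.png

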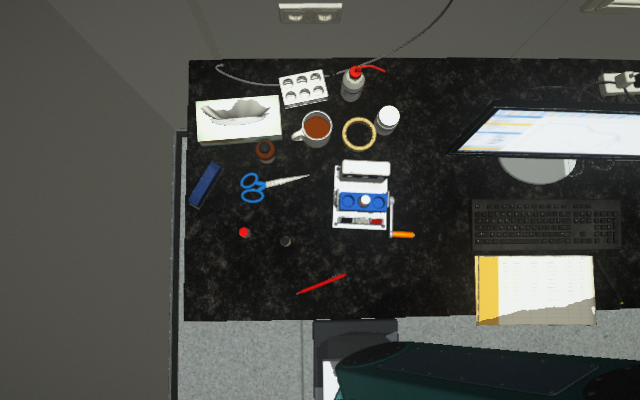

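View pics/side.png

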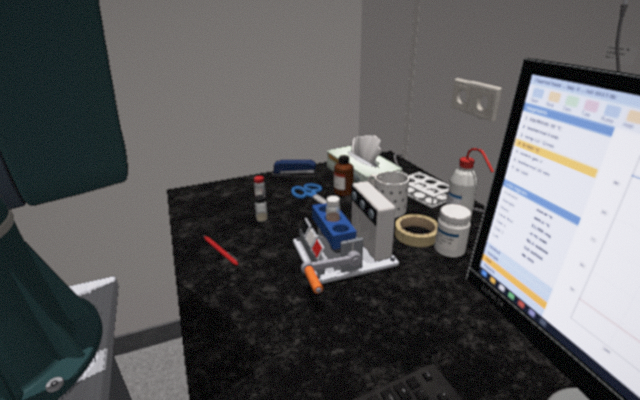

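```bash
python3 - <<'E'
from h import *
t=np.load("top.npz")["im"][150:250,225:425,::-1];s=np.load("side.npz")["im"][140:300,240:400,::-1]
cv2.imwrite("pics/c1.png",np.hstack([cv2.resize(t,(480,240),interpolation=2),cv2.resize(s,(240,240),interpolation=2)]))
s=manip.get_state();print(s["ee_rot"],R.from_rotvec(s["ee_rot"]).as_matrix().round(2),T_wc("wrist")[:3].round(2))
E
python3 -m creep '{"jaw":[91,91,91,91,91],"dp":[[0.7,0.7,0],[0.7,0.7,0.2],[0.7,0.7,0.2],[0.6,0.8,0.2],[0.5,0.85,0.2]],"spin":[0,0,0,0,0]}'
```

```text
[3.10414160e+00 4.83128204e-01 2.49731492e-05] [[ 0.95  0.3   0.  ]
 [ 0.3  -0.95 -0.  ]
 [ 0.    0.   -1.  ]] [[ 3.0000e-01 -9.2000e-01 -2.6000e-01  2.8504e+02]
 [-9.5000e-01 -2.9000e-01 -8.0000e-02 -6.4453e+02]
 [ 0.0000e+00  2.7000e-01 -9.6000e-01  3.8533e+02]]
time: 2.02
eef_pos: [405.8, -440.4, 262.4]
ee_rot: [3.104, 0.483, 0.0]
contact_force: [0.2, 0.1, 0.0]
gripper_width: 90.7
finger_force: 0.0
```

View pics/c1.png

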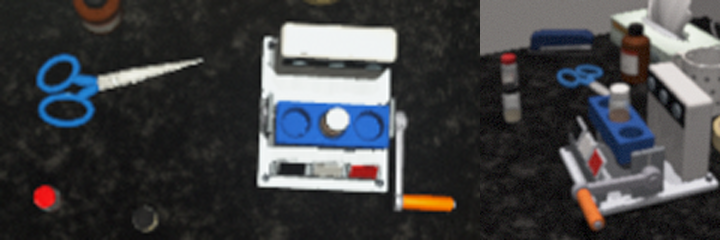

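```bash
python3 -m creep '{"jaw":[91,91,91,91,91],"dp":[[0.4,0.9,0.1],[0.3,0.9,0.1],[0.3,0.9,0.1],[0.3,0.9,0.1],[0.3,0.9,0]],"spin":[1,1,1,1,1]}'; python3 -m creep '{"jaw":[91,91,91,91,91],"dp":[[0.3,0.9,0],[0.3,0.9,0],[0.3,0.9,0],[0,0.7,0],[0,0,0]],"spin":[1,1,0.1,0,0]}'
```

```text
time: 2.65
eef_pos: [501.3, -170.3, 286.7]
ee_rot: [2.603, 1.756, 0.001]
contact_force: [2.1, -0.1, 0.5]
gripper_width: 90.8
finger_force: 0.0
time: 3.28
eef_pos: [554.7, 34.3, 285.9]
ee_rot: [-2.243, -2.199, -0.0]
contact_force: [0.0, -0.8, -0.2]
gripper_width: 91.1
finger_force: 0.0
```

```bash
cat > look.py <<'E'
from h import *
import sys
n,qs=sys.argv[1],sys.argv[2].split(",")
s=manip.get_state();T=T_wc("wrist",s);im,d=manip.read_camera("wrist")
cv2.imwrite(f"pics/{n}.png",im[:,:,::-1]);np.savez(f"{n}.npz",im=im,d=d,T=T)
print(s["time"],np.round(s["eef_pos"],1),np.round(s["ee_rot"],3))
for q in qs:
    if q[:4]!="slot":
        for o in manip.outline_of(q,"wrist")[:2]:
            P=cloud("wrist",d,o["region"],T)
            if len(P)<5: continue
            c=""
            if q[:4]=="vial":
                top=np.percentile(P[:,2],95);m=P[abs(P[:,2]-top)<3]
                c=f"cap z {top:.1f} c {cv2.minEnclosingCircle(m[:,:2].astype(np.float32))} {m.mean(0).round(1)}"
            if q in("carrier","handle"):
                top=P[P[:,2]>np.percentile(P[:,2],(90 if q=="carrier" else 60))-4] if q=="handle" else P[abs(P[:,2]-91)<4]
                if len(top)>5: c=f"rect {cv2.minAreaRect(top[:,:2].astype(np.float32))} zmed {np.median(top[:,2]):.1f}"
            print(q,round(o["score"],2),np.round(o["box"]),"lo",np.percentile(P,2,axis=0).round(),"hi",np.percentile(P,98,axis=0).round(),c)
    else:
        for o in manip.place_of(q,"wrist")[:2]: print(q,round(o["score"],2),o["location"],at_z("wrist",[o["location"]],71,T).round(1))
E
python3 look.py w1 vial_white,carrier,handle,station,slot_red,slot_white,slot_black
```

```text
3.275 [554.7  34.3 285.9] [-2.243 -2.199 -0.   ]
vial_white 0.56 [320. 148. 348. 176.] lo [555.  36.  80.] hi [578.  59. 135.] cap z 134.2 c ((567.5250854492188, 45.88242721557617), 11.937246322631836) [567.5  46.1 133.2]
carrier 0.88 [313.  99. 360. 212.] lo [545. -12.  71.] hi [591. 105.  94.] rect ((567.9378051757812, 45.777931213378906), (122.20531463623047, 46.1047248840332), 86.28761291503906) zmed 92.1
handle 0.57 [265. 221. 276. 256.] lo [477. -87.  53.] hi [490. -36.  59.] rect ((483.0963439941406, -61.884254455566406), (54.12748718261719, 13.097871780395508), 86.40345764160156) zmed 56.8
station 0.61 [262.  84. 448. 261.] lo [485. -53.   9.] hi [667. 116. 130.] 
slot_white 0.62 [270.3, 237.2] [[487.7 -53.7  71. ]]
```

View pics/w1.png

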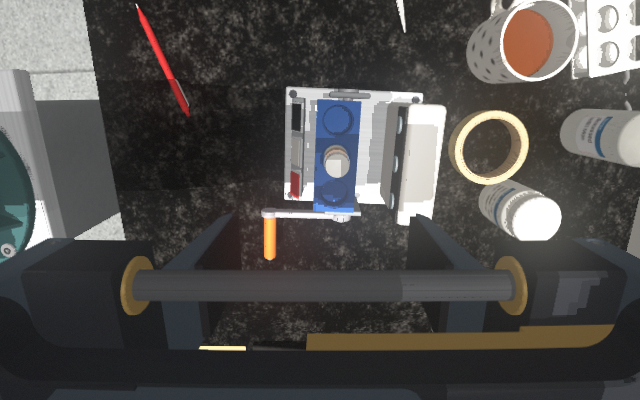

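```bash
python3 -m creep '{"jaw":[91,91,91,91,91],"dp":[[-0.2,0.9,0],[-0.2,0.9,0],[-0.2,0.9,-0.2],[-0.2,0.9,-0.4],[-0.2,0.9,-0.4]],"spin":[-0.26,0,0,0,0]}'; python3 -m creep '{"jaw":[91,91,91],"dp":[[0,0.6,-0.4],[0,0,0],[0,0,0]],"spin":[0,0,0]}'; python3 look.py w2 vial_red,vial_black
```

```text
time: 4.3
eef_pos: [494.5, 303.5, 225.6]
ee_rot: [2.296, 2.143, 0.001]
contact_force: [2.1, 0.3, 0.4]
gripper_width: 91.1
finger_force: 0.0
time: 4.68
eef_pos: [495.0, 337.5, 202.2]
ee_rot: [2.296, 2.144, -0.0]
contact_force: [-0.3, 0.6, -0.3]
gripper_width: 91.1
finger_force: 0.0
4.675 [495.  337.5 202.2] [ 2.296  2.144 -0.   ]
vial_red 0.72 [309. 136. 336. 169.] lo [485. 352.  13.] hi [507. 375.  63.] cap z 62.8 c ((496.2006530761719, 361.90869140625), 11.927250862121582) [496.3 362.1  61.7]
vial_black 0.71 [294. 230. 322. 274.] lo [461. 246.   8.] hi [485. 266.  63.] cap z 62.7 c ((472.1002502441406, 254.09548950195312), 11.516459465026855) [472.1 254.6  61.9]
```

View pics/w2.png

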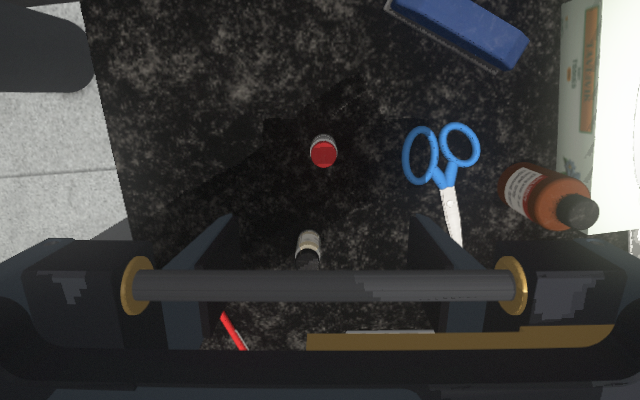

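```bash
python3 -m creep '{"jaw":[70,70,70,70,70],"dp":[[0.02,0.41,-0.7],[0,0,-0.8],[0,0,-0.8],[0,0,-0.62],[0,0,0]],"spin":[0,0,0,0,0]}' 15; python3 -m creep '{"jaw":[20,20,20,20,20],"dp":[[0,0,0],[0,0,0],[0,0,0],[0,0,0],[0,0,0]],"spin":[0,0,0,0,0]}' 15
```

```text
time: 5.45
eef_pos: [495.0, 361.2, 25.1]
ee_rot: [-2.296, -2.143, 0.006]
contact_force: [0.2, -1.1, 0.8]
gripper_width: 69.9
finger_force: 0.0
time: 6.08
eef_pos: [496.1, 362.8, 27.0]
ee_rot: [2.296, 2.144, 0.001]
contact_force: [0.6, -1.3, 3.4]
gripper_width: 25.9
finger_force: 15.0
```

```bash
python3 -m creep '{"jaw":[20,20,20,20,20],"dp":[[0,0,0.4],[0,0,0.9],[0,0,0.95],[0,0,0.9],[0.2,-0.5,0]],"spin":[0,0,0,0,0]}'; python3 -m creep '{"jaw":[20,20,20,20,20],"dp":[[0.2,-0.9,0],[0.2,-0.9,0],[0.2,-0.9,0],[0.2,-0.9,0],[0.15,-0.9,0]],"spin":[0,0,0,0,0]}';python3 -m creep '{"jaw":[20,20,20,20],"dp":[[0.2,-0.6,0],[0,-0.33,0],[0,0,0],[0,0,0]],"spin":[0,0,0,0]}'; python3 look.py w3 vial_red,vial_white,carrier,handle; python3 - <<'E'
from h import *
im,d=manip.read_camera("side");T=T_wc("side");cv2.imwrite("pics/s3.png",cv2.resize(im[150:300,240:420,::-1],(720,600)))
for o in manip.outline_of("vial_red","side")[:2]: P=cloud("side",d,o["region"],T);print(o["score"],o["box"],np.median(P,0).round(1),np.percentile(P,3,axis=0).round(),np.percentile(P,97,axis=0).round())
E
```

```text
time: 6.7
eef_pos: [509.6, 334.6, 220.5]
ee_rot: [2.293, 2.146, 0.011]
contact_force: [0.6, -0.7, -1.0]
gripper_width: 26.4
finger_force: 15.0
time: 7.32
eef_pos: [565.1, 60.9, 215.8]
ee_rot: [2.296, 2.144, 0.0]
contact_force: [0.7, -0.7, 0.3]
gripper_width: 26.1
finger_force: 15.0
time: 7.82
eef_pos: [576.6, 7.8, 215.6]
ee_rot: [-2.295, -2.145, 0.0]
contact_force: [-0.9, 0.3, 0.6]
gripper_width: 26.4
finger_force: 15.0
7.825 [576.6   7.8 215.6] [-2.295 -2.145  0.   ]
vial_red 0.63 [295. 207. 350. 270.] lo [565.   9. 194.] hi [589.  21. 251.] cap z 250.9 c ((576.15478515625, 9.051155090332031), 11.728875160217285) [576.5  13.7 250.2]
vial_white 0.71 [289. 127. 325. 164.] lo [556.  36.  91.] hi [580.  59. 135.] cap z 134.2 c ((567.5709838867188, 46.06831741333008), 11.97706413269043) [567.5  46.4 133.1]
vial_white 0.7 [232. 220. 252. 241.] lo [477. -55.  50.] hi [491. -35.  58.] cap z 58.0 c ((483.89422607421875, -44.98411560058594), 11.337937355041504) [484.2 -44.7  56.8]
carrier 0.79 [281.  69. 338. 214.] lo [545. -11.  71.] hi [591. 106.  93.] rect ((567.743896484375, 46.12571716308594), (122.80323791503906, 46.0973014831543), 86.36944580078125) zmed 92.0
handle 0.82 [231. 218. 248. 238.] lo [477. -57.  48.] hi [553.  43. 290.] rect ((513.1566162109375, -1.45263671875), (128.9416961669922, 21.08104705810547), 56.79850387573242) zmed 56.6
0.75 [336.5, 141.9, 355.2, 182.2] [574.1  -2.4 218.5] [564.  -6. 190.] [589.  14. 250.]
```

View pics/s3.png

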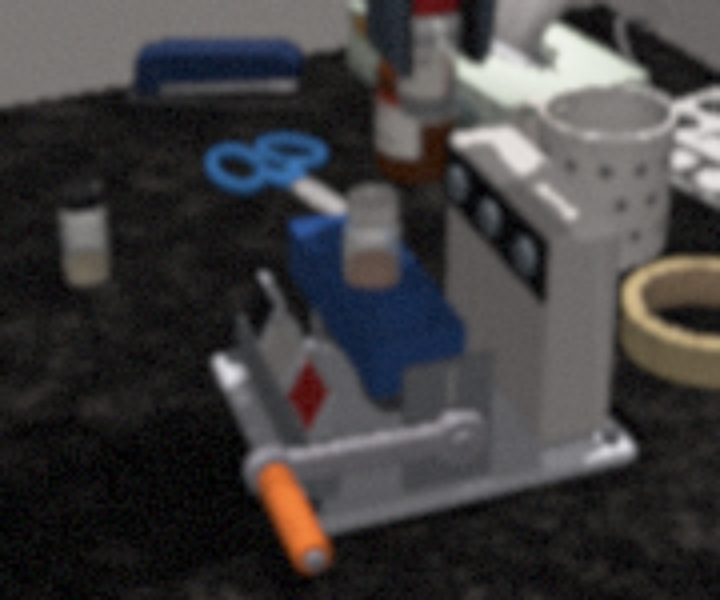

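```bash
python3 -m creep '{"jaw":[20,20,20,20,20],"dp":[[-0.19,-0.03,-0.4],[0,0,-0.6],[0,0,-0.5],[0,0,0],[0,0,0]],"spin":[0,0,0,0,0]}'; python3 look.py w4 vial_red,vial_white,carrier
```

```text
time: 8.8
eef_pos: [566.2, 5.2, 126.8]
ee_rot: [2.295, 2.144, 0.001]
contact_force: [0.3, -0.0, 0.2]
gripper_width: 26.2
finger_force: 15.0
8.8 [566.2   5.2 126.8] [2.295e+00 2.144e+00 1.000e-03]
vial_red 0.94 [296. 208. 348. 271.] lo [554.   6. 103.] hi [578.  18. 162.] cap z 162.1 c ((565.720458984375, 6.738210678100586), 11.724739074707031) [566.   11.  161.4]
vial_white 0.86 [297. 135. 344. 192.] lo [557.  36.  88.] hi [579.  59. 134.] cap z 134.1 c ((567.5833740234375, 46.04524230957031), 12.144404411315918) [567.5  46.6 133.2]
carrier 0.65 [280.  48. 363. 231.] lo [546.   7.  71.] hi [592. 105.  94.] rect ((568.1671142578125, 52.24025344848633), (109.62569427490234, 46.34737777709961), 86.44178009033203) zmed 92.1
```

```bash
python3 -m creep '{"jaw":[20,20,20,20,20],"dp":[[-0.01,0,-0.1],[0,0,-0.1],[0,0,-0.1],[0,0,0],[0,0,0]],"spin":[0,0,0,0,0]}'
```

```text
time: 9.62
eef_pos: [564.9, 5.1, 107.7]
ee_rot: [-2.296, -2.144, 0.0]
contact_force: [0.1, 0.3, 0.1]
gripper_width: 26.0
finger_force: 15.0
```

Entered the socket about 10 mm without force; continue to the floor.

```bash
python3 -m creep '{"jaw":[20,20,20,20,20],"dp":[[0,0,-0.06],[0,0,-0.06],[0,0,-0.03],[0,0,0],[0,0,0]],"spin":[0,0,0,0,0]}'
```

```text
time: 10.25
eef_pos: [564.9, 5.1, 98.7]
ee_rot: [-2.296, -2.144, 0.0]
contact_force: [0.2, 0.7, -1.2]
gripper_width: 25.8
finger_force: 15.0
```

```bash
python3 -m creep '{"jaw":[20,20,20],"dp":[[0,0,-0.02],[0,0,0],[0,0,0]],"spin":[0,0,0]}';  python3 -m creep '{"jaw":[45,45,45,45,45],"dp":[[0,0,0],[0,0,0],[0,0,0],[0,0,0],[0,0,0]],"spin":[0,0,0,0,0]}'
```

```text
time: 10.62
eef_pos: [565.2, 5.1, 98.1]
ee_rot: [2.296, 2.144, 0.001]
contact_force: [-2.2, 1.7, 9.2]
gripper_width: 25.9
finger_force: 15.0
time: 11.25
eef_pos: [564.9, 5.1, 97.5]
ee_rot: [-2.296, -2.144, 0.0]
contact_force: [0.0, -0.4, 0.5]
gripper_width: 44.9
finger_force: 0.0
```

```bash
python3 -m creep '{"jaw":[45,45,45,45,45],"dp":[[0,0,0.5],[0,0,0.9],[0,0,0.6],[0,-0.5,0],[0,0,0]],"spin":[0,0,0,0,0]}'; python3 look.py w5 vial_red,vial_white,carrier,handle
```

```text
time: 11.88
eef_pos: [565.0, -25.9, 218.0]
ee_rot: [2.297, 2.142, 0.001]
contact_force: [-0.3, 0.2, 0.1]
gripper_width: 45.1
finger_force: 0.0
11.875 [565.  -25.9 218. ] [2.297e+00 2.142e+00 1.000e-03]
vial_red 0.57 [304. 136. 336. 175.] lo [554.  -6.  81.] hi [577.  18. 134.] cap z 134.1 c ((565.3231811523438, 4.339529514312744), 12.034865379333496) [565.2   4.7 133.1]
vial_white 0.6 [301.  85. 337. 119.] lo [556.  35.  90.] hi [579.  59. 134.] cap z 134.1 c ((567.468017578125, 45.99599838256836), 11.976178169250488) [567.5  46.1 133. ]
carrier 0.88 [293.  21. 351. 174.] lo [543. -12.  11.] hi [593. 106.  94.] rect ((567.9238891601562, 46.213924407958984), (122.47943115234375, 46.45289993286133), 86.43296813964844) zmed 91.9
handle 0.77 [240. 188. 257. 236.] lo [475. -86.  50.] hi [491. -35.  58.] rect ((493.31781005859375, -40.79618835449219), (99.06825256347656, 30.837783813476562), 57.54544448852539) zmed 56.0
```

View pics/w5.png

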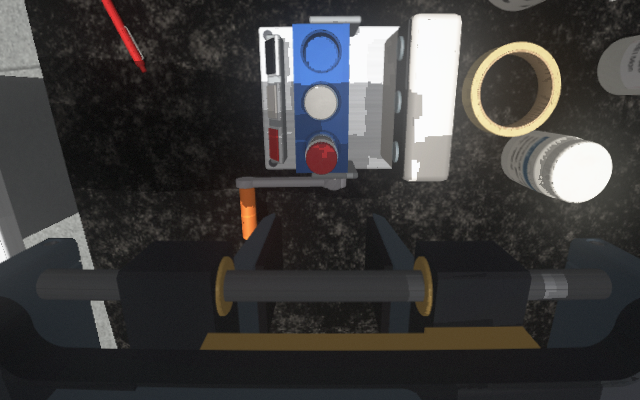

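```bash
python3 -m creep '{"jaw":[45,45,45,45,45],"dp":[[-0.7,-0.4,0],[-0.67,-0.27,-0.3],[0,0,-0.8],[0,0,-0.7],[0,0,0]],"spin":[0,0,0,0,0]}'
```

```text
time: 12.75
eef_pos: [480.8, -64.4, 107.3]
ee_rot: [-2.292, -2.142, 0.005]
contact_force: [-0.4, -0.1, 1.0]
gripper_width: 44.9
finger_force: 0.0
```

```bash
python3 look.py w6 handle; python3 -m creep '{"jaw":[45,45,45,45],"dp":[[0.02,-0.02,-0.4],[0,0,-0.5],[0,0,-0.42],[0,0,0]],"spin":[0,0,0,0]}'; python3 -m creep '{"jaw":[5,5,5,5,5],"dp":[[0,0,0],[0,0,0],[0,0,0],[0,0,0],[0,0,0]],"spin":[0,0,0,0,0]}' 20
```

```text
12.75 [480.8 -64.4 107.3] [-2.292 -2.142  0.005]
handle 0.61 [312. 165. 340. 241.] lo [475. -87.  50.] hi [491. -35.  58.] rect ((482.62939453125, -61.68596649169922), (55.8309211730957, 14.46965217590332), 86.7585220336914) zmed 55.8
handle 0.3 [450.   0. 556.  47.] lo [554.  33.  88.] hi [575.  50. 134.] rect ((566.1118774414062, 38.9877815246582), (10.392107009887695, 23.934415817260742), 81.4140396118164) zmed 132.6
time: 13.35
eef_pos: [484.2, -66.2, 30.8]
ee_rot: [-2.295, -2.144, 0.0]
contact_force: [-0.2, 0.3, 0.1]
gripper_width: 45.0
finger_force: 0.0
time: 13.98
eef_pos: [482.7, -66.2, 30.3]
ee_rot: [-2.294, -2.144, 0.002]
contact_force: [-5.2, -1.2, 1.7]
gripper_width: 15.3
finger_force: 20.0
```

```bash
python3 -m creep '{"jaw":[5,5,5,5,5],"dp":[[0.018,-0.001,0.235],[0.055,-0.004,0.228],[0.09,-0.006,0.218],[0.123,-0.008,0.2],[0,0,0]],"spin":[0,0,0,0,0]}' 40;python3 - <<'E'
from h import *
s=manip.get_state();print(s["eef_pos"],s["contact_force"])
E
```

```text
time: 14.6
eef_pos: [503.2, -67.6, 84.9]
ee_rot: [2.294, 2.143, 0.003]
contact_force: [5.4, 1.6, -4.0]
gripper_width: 15.4
finger_force: 40.0
[503.19397789 -67.55971552  84.88365406] [ 5.41905629  1.56208608 -3.9769223 ]
```

```bash
python3 -m creep '{"jaw":[5,5,5,5,5],"dp":[[0.153,-0.01,0.178],[0.178,-0.011,0.153],[0.2,-0.013,0.123],[0.218,-0.014,0.09],[0,0,0]],"spin":[0,0,0,0,0]}'
```

```text
time: 15.22
eef_pos: [545.0, -70.0, 113.9]
ee_rot: [-2.294, -2.143, 0.003]
contact_force: [7.9, 0.2, -32.2]
gripper_width: 15.2
finger_force: 40.0
```

```bash
python3 -m creep '{"jaw":[5,5,5,5],"dp":[[0.22,-0.014,0.025],[0.22,-0.014,0],[0,0,0],[0,0,0]],"spin":[0,0,0,0]}'; python3 look.py w7 vial_red,vial_white,carrier
```

```text
time: 15.72
eef_pos: [572.1, -72.0, 117.4]
ee_rot: [-2.295, -2.144, 0.001]
contact_force: [-3.3, -0.3, 1.1]
gripper_width: 15.2
finger_force: 40.0
15.725 [572.1 -72.  117.4] [-2.295e+00 -2.144e+00  1.000e-03]
vial_red 0.74 [293.  68. 353. 128.] lo [566.  -7. 128.] hi [588.  15. 146.] cap z 145.6 c ((576.972900390625, 3.9434242248535156), 12.220775604248047) [577.    4.1 144.5]
vial_white 0.67 [292.   1. 357.  42.] lo [568.  32.  94.] hi [591.  41. 146.] cap z 145.1 c ((578.5751953125, 39.756797790527344), 10.659700393676758) [578.8  37.  144.4]
carrier 0.8 [275.   2. 371. 135.] lo [554. -15.  83.] hi [601.  49. 105.] rect ((579.1865844726562, 32.04225158691406), (29.48191261291504, 30.28348159790039), 87.94737243652344) zmed 92.5
```

```bash
python3 - <<'E'
from h import *
im,d=manip.read_camera("side");cv2.imwrite("pics/s8.png",cv2.resize(im[150:300,240:420,::-1],(720,600)))
s=manip.get_state();print(s["eef_pos"],s["contact_force"],s["finger_force"],s["time"])
E
```

```text
[572.10332972 -72.00555477 117.37681432] [-4.97786485 -0.67015298  1.89644672] 40.00474512577057 15.975
```

View pics/s8.png

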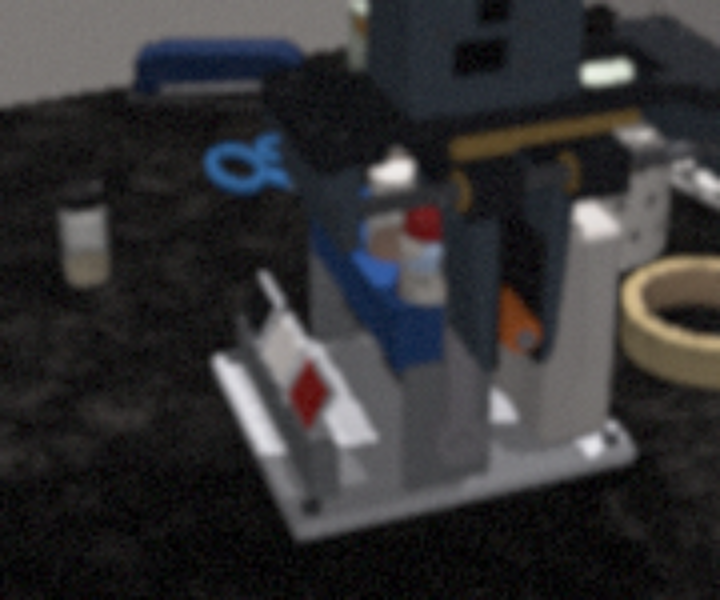

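The side view shows the orange handle at (518,320) between the fingers. The carrier is raised with the red and white vials seated, and the black vial at (85,240) hasn't moved.

```bash
python3 -c "
from rig import manip
print(manip.finish_job())"
```

```text
the job is handed in; nothing more can be done
None
```

I put the red-capped vial upright and fully down in the red-labelled slot and let go of it. The arm then swung the lever to the crest and is still holding it by the orange handle. I handed the job in at about 16 s, but the hand-in gave no verdict.

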